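# Shift check of the screwdriving cell's emergency stop

## Task

Do the shift check of the emergency stop: press the red three-lobed mushroom button on the yellow box in until it latches, and take the fingers off it: it must stay in by itself. Then, with the fingertips against the side of a lobe and never gripping the head between the fingers, push it round clockwise (seen from above) until the button springs back out, and last press the blue reset button on the grey box fully in and let it come back. Leave the green start button unpressed, and do not shift or lift the grease pot, the marker pen or the tape roll.

Things in the scene. Friction and masses are not known exactly. Their poses are not given: they have to be found in the camera images.
- estop_box: Emergency stop box with a yellow cover, screwed to the bench, 84 x 84 mm, cover top 60 mm above the bench. Origin: centre of its underside, on the button's axis; z up; a cable leaves its +x side.
- estop_top (a point): Centre of the top of the red mushroom head; moves with its press and turn. Head 22 mm tall; when out, top 104 mm and underside 82 mm above the bench. Round hub of 23 mm radius with three rounded lobes, 15 mm wide, reaching 36 mm from the axis, at +60, 180 and -60 degrees from this point's own +x; gaps at 0, 120 and -120 degrees. White arrows on it point clockwise.
- estop_axis (a point): Point on the fixed yellow cover's top face (60 mm above the bench), on the axis of the red button; axes as the box's, equal to those of estop_top while the head is not turned. Around the axis only a black collar, 21 mm in radius and 7 mm high, stands on the cover under the head.
- estop_push (a joint): Press of the red head: 0 = out, 0.010 m = hard stop. Spring force from about 4 N at the start to about 9 N; from about 0.0077 m on a latch snaps in and it then rests at about 0.0072 m when let go. The latch frees the head only when it is turned.
- estop_twist (a joint): Turn of the red head, rad, growing clockwise from above, 0 to 0.9; a weak spring (0.05 N m at most) returns it to 0. With the button latched, turning it past about 0.5 frees the latch and the head springs out.
- button_box: Grey operator box, screwed to the bench, 84 x 150 mm (long along its y), cover top 60 mm above the bench. Origin: centre of its underside; z up; a cable leaves its +x side. On the cover, from its middle: blue reset button 38 mm to +y, green start button 38 mm to -y, small white lamp (15 mm wide, 7 mm high) 18 mm to +x.
- reset_top (a point): Centre of the top of the blue reset button, a 25 mm wide cap standing 13 mm above the cover (73 mm above the bench) in a 33 mm wide, 5 mm high steel ring.
- reset (a joint): Press of the blue reset button: 0 = out, 0.006 m = fully in; spring force 2.5 to 5 N, springs back when let go.
- start (a joint): Press of the green start button (recessed in a 10 mm high steel ring): 0 = out. Must not be pressed.
- grease_pot: Red grease pot with white lid, loose, 65 mm wide, 44 mm tall, beside the yellow box. Origin: centre of its underside. Leave it where it is.
- marker_pen: Black and white marker pen lying loose in front of the yellow box, 17 x 135 x 16 mm. Origin: centre of its underside. Leave it where it is.
- tape_roll: Roll of black tape lying loose in front of the grey box, 58 mm wide, 19 mm tall. Origin: centre of its underside. Leave it where it is.

How it is judged:
By the outcome, as a careful person would: the job done as asked, in the order asked, and still so for the second after the job is handed in, with the robot touching nothing.
It also fails if it takes over 51 s, if anything falls off the work surface, if the arm or the gripper's body presses on something with over 40 N, if the wrist force passes 120 N, or if a joint passes its speed limit or range.

## Robot

A 6-joint arm with a two-finger parallel gripper is mounted at the origin on a cart in front of the work surface, level with it; the furniture and walls round the work are solid. World frame = base frame: x ahead of the robot, y to its left, z up, the work surface at z = 0. Lengths are in m, angles in rad, forces in N, time in s.
With the tool pointing down it reaches from about 0.35 to 0.975 m from the base axis. Payload 4.9 kg.
Tool frame: the origin (TCP) lies at the very end of the fingers, on their centre line; the grasp point (between the pads) lies 19 mm behind it (manip.hold_point_z is the distance from the TCP to the grasp point, in m); z points along the fingers, y is the direction in which the jaws open and shut (so a half turn about z gives the same grasp; the last joint's range is limited). The gripper opens to 85 mm and grips with 20 to 120 N. Pads are 22 mm wide; open, the fingers measure 114 mm over their backs; the gripper's body (76 mm by 85 mm) begins 54 mm behind the grasp point. The pads swing forward as they close: fully open they stand 13 mm farther back than shut.
Start: joints at [1.048, 0.053, 1.613, -0, 1.476, -0.119], TCP at [0.246, 0.575, 0.231] pointing down, gripper open.
Joint ranges: [-3.01, 3.01], [-1.01, 2.22], [0.06, 2.58], [-1.02, 4.17], [0.09, 2.62], [-3.14, 3.14]. Speed limits (rad/s): [2.57, 2.57, 3.14, 3.14, 3.14, 3.14].

## Interface

Orientations are given as a unit quaternion [w, x, y, z].
In Python, from plant import manip gives the robot as it stands. The module is installed in compiled form; this text tells all that it offers.
- The arm moves only by the shell command python3 -m creep 'ROWS'. ROWS is JSON, a list of rows, each a list of 7 numbers: the turn, a rotation vector about the tool's x, y, z in degrees, then the shift along the tool's x, y, z in m, then the opening, from 0 (shut) to 1 (fully open). In form: [[ax, ay, az, tx, ty, tz, jaw], ...]. A call has 1 to 20 rows; each row shifts and turns the commanded pose from where the row before left it, along the tool's axes as they then stand; what a row does not reach is not made up. A row lasts 1/12 s, in which the tool goes at most 41.7 mm and 7.16 degrees, less where a joint would pass 70% of its speed; a pose out of reach is approached as far as the arm can. A call is refused whole if a number of a shift passes 0.0417 or a number of a turn 7.16, either way. A call with a gripper value outside its range is refused whole. The fingers move at their own pace and stop on an object; the grip force is fixed at half the most. Time passes only in rows, so rows that do not move let the fingers close. It gives the time, the measured TCP pose, the force and the opening at its end, in the units of the state.
- manip.state(): the state, without advancing time (a new reading comes with each control period).
- manip.grab_frame(name): name is "scene" or "top"; returns the picture (384x512x3 uint8, blue, green, red); there is no depth.
- manip.get_calibration(name): a dict with "fx", "fy", "cx", "cy" (pixels), "xyz" and "attitude" of the camera in the world. Camera axes: x right, y down, z forward; pixel columns grow to the right and rows downward; lengths in m; the calibration is good to about 2 mm. A picture is of the moment at which its call begins. get_calibration takes no time and is no camera call.
- manip.job_done(): hands the job in, once; it reports no verdict.
Trained networks look in the newest picture that a camera, given by its name, has taken for a name from the list of things; names that differ only in an ending like _2 or _b are one class to them, and where a whole thing is asked for, a point or a joint stands for the part that bears it (a point fixed in the world has none). Each returns a list of dicts, best first, with "confidence" (0 to 1); they miss things now and then, are a little off and sometimes report something else, mostly with a low value. They report only what shows in the picture. A call takes as long as a camera call.
- manip.cut_out(target, camera): "pixels" (384x512 bool, what is visible of it) and "rect" ([left, top, right, bottom] in pixels, round what is visible of it).
The state is a dict: "time": time; "joint_pos": joint angles; "joint_vel": joint speeds; "joint_efforts": joint torques, N m; "tool_pos": TCP position; "tool_rot": TCP orientation; "contact_force": force on the tool from outside, world axes, zero at the start; "ft_torque": the same for the moment, N m; "gripper_width": opening from 0.0 (shut) to 1.0 (fully open).
Only numpy, scipy, OpenCV 4.12 (cv2) and the standard library are available. Lean on these libraries where they do the work, as an engineer would, in place of code of your own. Each camera call takes 0.05 s, during which the arm holds its last target.

## Working session

There is one attempt and no reset: what is moved stays moved. The work goes in short steps, Python scripts to look and compute and a shell command to move; the robot and the scene stay as the last step left them, time stands still between calls to the robot, and variables do not carry over. Pictures are saved under pics/ and viewed, and the job is handed in when it is done.

```bash
mkdir -p pics
python3 - <<'E'
from plant import manip
import cv2, numpy as np
s=manip.state(); print({k:np.round(v,3).tolist() for k,v in s.items()})
for n in ("scene","top"):
    im=manip.grab_frame(n); cv2.imwrite(f"pics/{n}0.png",im)
    print(n,manip.get_calibration(n))
    for t in ("estop_box","estop_top","button_box","reset_top","start","grease_pot","marker_pen","tape_roll"):
        r=manip.cut_out(t,n)
        print(t,[(round(d["confidence"],2),np.round(d["rect"]).tolist(),int(d["pixels"].sum()),np.round(np.argwhere(d["pixels"]).mean(0)[::-1],1).tolist()) for d in r[:2]])
E
```

```text
{'time': 0.0, 'joint_pos': [1.048, 0.053, 1.614, -0.0, 1.476, -0.119], 'joint_vel': [-0.001, 0.001, 0.0, 0.001, -0.0, 0.0], 'joint_efforts': [-0.002, -39.37, -37.017, -0.0, 0.007, -0.0], 'tool_pos': [0.245, 0.574, 0.23], 'tool_rot': [-0.0, 0.201, 0.98, -0.001], 'contact_force': [-1.289, -1.047, -0.476], 'ft_torque': [-0.012, 0.042, 0.013], 'gripper_width': 0.999}
scene {'fx': 390.57875455024146, 'fy': 390.57875455024146, 'cx': 255.25244331741405, 'cy': 183.6222722595351, 'xyz': array([-0.08384446, -0.56700595,  0.52432416]), 'attitude': array([-0.47685687,  0.79685156, -0.31337339,  0.19857552])}
estop_box [(0.62, [339.0, 204.0, 392.0, 270.0], 2358, [368.7, 236.9]), (0.18, [360.0, 205.0, 389.0, 229.0], 499, [372.7, 215.9])]
estop_top [(0.97, [362.0, 206.0, 390.0, 228.0], 465, [372.4, 215.8])]
button_box [(0.81, [201.0, 151.0, 272.0, 198.0], 1645, [230.1, 173.6])]
reset_top [(0.57, [216.0, 150.0, 222.0, 159.0], 42, [219.6, 156.4])]
start []
grease_pot [(0.66, [303.0, 212.0, 335.0, 245.0], 804, [317.2, 228.2])]
marker_pen [(0.84, [314.0, 256.0, 382.0, 283.0], 483, [347.6, 269.4]), (0.3
[... 386 characters left out ...]
, 362.0, 190.0], 1144, [343.9, 168.5])]
estop_top [(0.84, [337.0, 163.0, 355.0, 184.0], 294, [348.9, 170.7]), (0.6, [163.0, 114.0, 228.0, 194.0], 1832, [191.9, 172.2])]
button_box [(0.7, [164.0, 111.0, 227.0, 194.0], 1799, [191.7, 172.6])]
reset_top [(0.6, [168.0, 167.0, 181.0, 174.0], 74, [175.6, 172.1]), (0.2, [297.0, 176.0, 319.0, 198.0], 422, [308.4, 184.8])]
start [(0.63, [199.0, 170.0, 208.0, 180.0], 39, [203.1, 174.7]), (0.56, [180.0, 200.0, 206.0, 219.0], 177, [193.7, 208.8])]
grease_pot [(0.56, [296.0, 174.0, 321.0, 199.0], 417, [308.5, 184.3])]
marker_pen [(0.75, [330.0, 197.0, 370.0, 213.0], 199, [348.9, 204.1])]
tape_roll [(0.5, [181.0, 201.0, 206.0, 217.0], 213, [193.9, 208.9])]
```

Run:
```python
import cv2
a=cv2.imread("pics/scene0.png");b=cv2.imread("pics/top0.png")
cv2.imwrite("pics/s1.png",cv2.resize(a[130:300,180:410],None,fx=3.4,fy=3.4,interpolation=cv2.INTER_CUBIC))
cv2.imwrite("pics/t1.png",cv2.resize(b[100:230,150:385],None,fx=3.4,fy=3.4,interpolation=cv2.INTER_CUBIC))
```

```text
(no output)
```

View pics/s1.png

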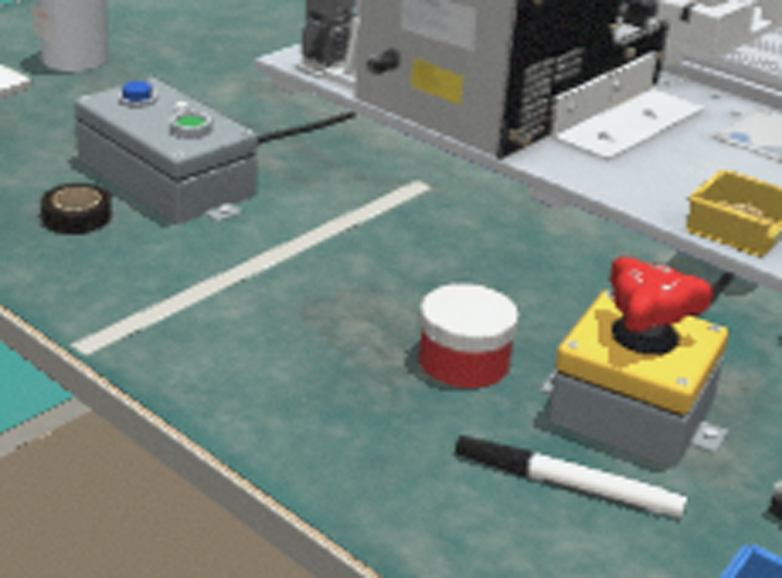

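View pics/t1.png

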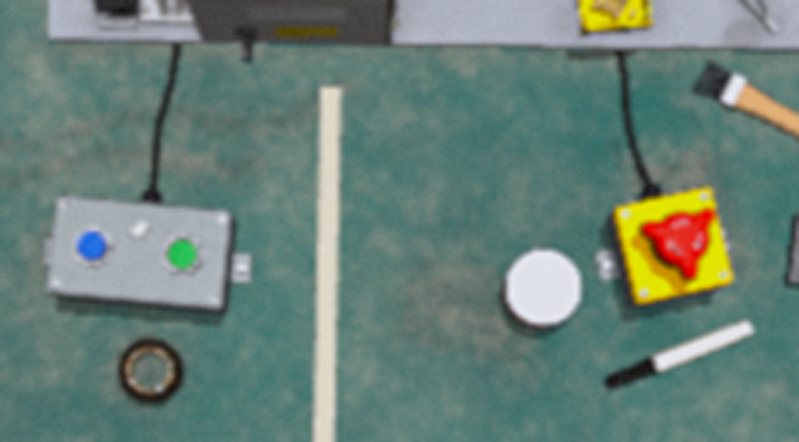

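View pics/top0.png

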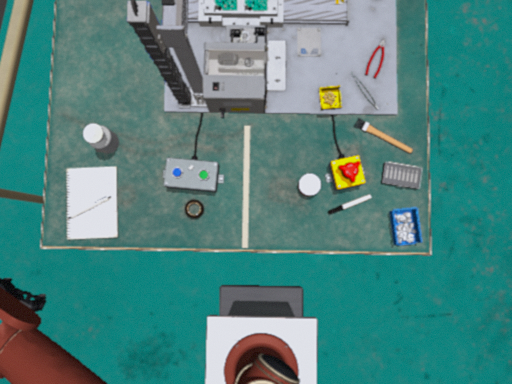

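```bash
cat > h.py <<'E'
from plant import manip
import cv2, numpy as np
from scipy.spatial.transform import Rotation as R
def ray(cam,uv):
    c=manip.get_calibration(cam); q=c["attitude"]; r=R.from_quat([q[1],q[2],q[3],q[0]])
    return np.array(c["xyz"]), r.apply([(uv[0]-c["cx"])/c["fx"],(uv[1]-c["cy"])/c["fy"],1])
def at(cam,uv,z):
    o,d=ray(cam,uv); return o+d*(z-o[2])/d[2]
def proj(cam,P):
    c=manip.get_calibration(cam); q=c["attitude"]; r=R.from_quat([q[1],q[2],q[3],q[0]])
    p=r.inv().apply(np.atleast_2d(P)-c["xyz"]); return np.c_[c["fx"]*p[:,0]/p[:,2]+c["cx"],c["fy"]*p[:,1]/p[:,2]+c["cy"]]
E
python3 - <<'E'
from h import *
def sub(img,lo,hi,roi):
    x0,y0,x1,y1=roi; h=cv2.cvtColor(img[y0:y1,x0:x1],cv2.COLOR_BGR2HSV)
    m=cv2.inRange(h,lo,hi); n,l,s,c=cv2.connectedComponentsWithStats(m); k=1+s[1:,4].argmax(); return (l==k),c[k]+[x0,y0]
t=cv2.imread("pics/top0.png"); s=cv2.imread("pics/scene0.png")
m,c=sub(t,(20,120,100),(38,255,255),(320,145,375,195))
p=np.argwhere(m)[:,::-1]+[320,145]
r=cv2.minAreaRect(p.astype(np.float32)); print("yellow",r)
bx=cv2.boxPoints(r); w=np.array([at("top",b,.06) for b in bx]); print(w.round(4),w.mean(0))
e=w[1]-w[0]; print("yaw mod90",np.degrees(np.arctan2(e[1],e[0]))%90, np.linalg.norm(np.diff(w,axis=0),axis=1))
for lo,hi,roi,z,n in [((100,120,80),(130,255,255),(160,150,190,190),.073,"blue"),((45,100,80),(80,255,255),(192,160,215,190),.068,"green")]:
    m,c=sub(t,lo,hi,roi); print(n,c,m.sum(),at("top",c,z))
m,c=sub(s,(100,120,80),(130,255,255),(205,145,235,165),);print("blue scene",c,m.sum(),at("scene",c,.071))
m,c=sub(s,(45,100,80),(80,255,255),(222,155,250,175),);print("green scene",c,m.sum(),at("scene",c,.067))
for mm,cam in ((t,"top"),(s,"scene")):
    h=cv2.cvtColor(mm,cv2.COLOR_BGR2HSV); red=((h[...,0]<8)|(h[...,0]>172))&(h[...,1]>150)&(h[...,2]>90)
    roi=(330,150,370,190) if cam=="top" else (355,195,400,235)
    x0,y0,x1,y1=roi; q=red[y0:y1,x0:x1]; cc=np.argwhere(q).mean(0)[::-1]+[x0,y0]; print(cam,"red",cc,q.sum(),at(cam,cc,.095))
for n,z in(("grease_pot",.044),("tape_roll",.019),("marker_pen",.01)):
    d=manip.cut_out(n,"top")[0]; c=np.argwhere(d["pixels"]).mean(0)[::-1]; print(n,at("top",c,z), [at("top",v,z)[:2].round(3).tolist() for v in np.reshape(d["rect"],(2,2))])
E
```

```text
yellow ((347.41180419921875, 171.64706420898438), (30.55948829650879, 30.074417114257812), 75.96376037597656)
[[ 0.6037 -0.1845  0.06  ]
 [ 0.626  -0.2679  0.06  ]
 [ 0.5408 -0.2886  0.06  ]
 [ 0.5187 -0.2056  0.06  ]] [ 0.57231963 -0.23665765  0.06      ]
yaw mod90 14.972579631260814 [0.08637905 0.08762661 0.08584984]
blue [176.58823529 171.74509804] 51 [0.56309029 0.24951491 0.073     ]
green [203.20754717 174.28301887] 53 [0.55757176 0.17431117 0.068     ]
blue scene [219.55  156.275] 40 [0.55343518 0.24008555 0.071     ]
green scene [235.5        165.11111111] 18 [0.55418146 0.17155031 0.067     ]
top red [349.65365854 170.11219512] 205 [ 0.5718018  -0.23655099  0.095     ]
scene red [372.62623762 216.29207921] 404 [ 0.56386385 -0.24656839  0.095     ]
grease_pot [ 0.53598946 -0.12742461  0.044     ] [[0.566, -0.092], [0.494, -0.164]]
tape_roll [0.46126834 0.20493934 0.019     ] [[0.485, 0.244], [0.437, 0.17]]
marker_pen [ 0.48283219 -0.24995442  0.01      ] [[0.503, -0.194], [0.459, -0.311]]
```

```bash
python3 -m creep '[[0,0,0,-0.015,-0.015,0,0],[0,0,0,-0.029,-0.029,0,0],[0,0,0,-0.029,-0.029,0,0],[0,0,0,-0.029,-0.029,0,0],[0,0,0,-0.029,-0.029,0,0],[0,0,0,-0.029,-0.029,0,0],[0,0,0,-0.029,-0.029,0,0],[0,0,0,-0.029,-0.029,0,0],[0,0,0,-0.029,-0.029,0,0],[0,0,0,-0.029,-0.029,0,0],[0,0,0,-0.029,-0.029,0,0],[0,0,0,-0.029,-0.029,0,0],[0,0,0,-0.029,-0.029,0,0],[0,0,0,-0.029,-0.029,0,0],[0,0,0,-0.029,-0.029,0,0],[0,0,0,-0.029,-0.029,0,0],[0,0,0,-0.029,-0.029,0,0],[0,0,0,-0.029,-0.029,0,0],[0,0,0,-0.029,-0.029,0,0],[0,0,0,-0.015,-0.015,0,0]]'
python3 -m creep '[[0,0,-4,0,0,0,0],[0,0,-4.2,0,0,0,0],[0,0,0,0,0,0,0],[0,0,0,0,0,0,0]]'
cat >> h.py <<'E'
def rel(T):
    s=manip.state(); q=s["tool_rot"]; r=R.from_quat([q[1],q[2],q[3],q[0]]); p=np.array(s["tool_pos"])
    m=r.as_matrix(); print("t",round(s["time"],2),"pos",p.round(4),"yangle",np.degrees(np.arctan2(m[1,1],m[0,1])).round(2),"z",m[:,2].round(3),"F",np.round(s["contact_force"],1),"jaw",round(s["gripper_width"],3),"J",np.round(s["joint_pos"],2))
    print("shift tool",r.inv().apply(np.array(T)-p).round(4))
E
python3 -c "
from h import *
rel([.572,-.2366,.13])"
```

```text
time: 2.72
tool_pos: [0.5371, -0.1538, 0.2313]
tool_rot: [0.0, 0.202, 0.979, -0.001]
contact_force: [-0.5, 0.1, -0.1]
gripper_width: -0.0
time: 3.05
tool_pos: [0.5363, -0.1498, 0.2313]
tool_rot: [-0.0, 0.131, 0.991, 0.0]
contact_force: [-0.5, 0.1, -1.0]
gripper_width: -0.0
t 3.05 pos [ 0.5363 -0.1498  0.2313] yangle 74.95 z [-0.  0. -1.] F [-0.5  0.1 -1. ] jaw -0.0 J [-0.41 -0.11  1.77  0.    1.48 -1.71]
shift tool [-0.0571 -0.0745  0.1013]
```

```bash
python3 -m creep '[[0,0,0,-0.02,-0.026,0.01,0],[0,0,0,-0.02,-0.026,0.02,0],[0,0,0,-0.017,-0.0225,0.03,0],[0,0,0,0,0,0.03,0],[0,0,0,0,0,0.011,0],[0,0,0,0,0,0,0],[0,0,0,0,0,0,0]]'
python3 -c "
from h import *
rel([.572,-.2366,.104])
for n in ('scene','top'):
    im=manip.grab_frame(n); c=proj(n,[[.572,-.2366,.1]])[0].astype(int)
    im=im[c[1]-60:c[1]+60,c[0]-65:c[0]+65]
    cv2.imwrite('pics/p_%s.png'%n,cv2.resize(im,None,fx=3.1,fy=3.1,interpolation=cv2.INTER_CUBIC))
a=cv2.imread('pics/p_scene.png');b=cv2.imread('pics/p_top.png');cv2.imwrite('pics/p1.png',np.hstack([a,b[:a.shape[0]]]))
"
```

```text
time: 3.63
tool_pos: [0.572, -0.2355, 0.1304]
tool_rot: [-0.0, 0.13, 0.992, 0.0]
contact_force: [0.6, 0.1, -0.3]
gripper_width: -0.002
t 3.63 pos [ 0.572  -0.2355  0.1304] yangle 75.08 z [-0.001  0.001 -1.   ] F [ 0.6  0.1 -0.3] jaw -0.002 J [-0.51  0.12  1.72  0.    1.31 -1.82]
shift tool [-0.0003 -0.001   0.0264]
```

View pics/p1.png

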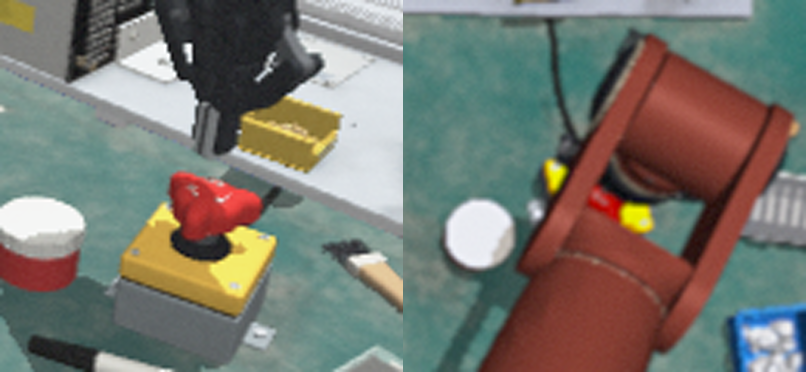

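The fingertips (left view, about 210,150) hang above the centre of the head (210,205). The arm hides the head in the top view.

```bash
python3 -m creep '[[0,0,0,0,-0.001,0.012,0],[0,0,0,0,0,0.01,0],[0,0,0,0,0,0.004,0],[0,0,0,0,0,0.002,0],[0,0,0,0,0,0,0]]'; python3 -m creep '[[0,0,0,0,0,0.002,0],[0,0,0,0,0,0.002,0],[0,0,0,0,0,0,0]]';python3 -m creep '[[0,0,0,0,0,0.0015,0],[0,0,0,0,0,0.001,0],[0,0,0,0,0,0,0]]'
```

```text
time: 4.15
tool_pos: [0.5714, -0.237, 0.1019]
tool_rot: [-0.001, 0.13, 0.992, 0.0]
contact_force: [-0.8, 0.9, 2.7]
gripper_width: -0.005
time: 4.4
tool_pos: [0.572, -0.2374, 0.099]
tool_rot: [-0.0, 0.13, 0.992, 0.0]
contact_force: [-3.4, 2.0, 4.2]
gripper_width: 0.001
time: 4.65
tool_pos: [0.5721, -0.2375, 0.0967]
tool_rot: [0.0, 0.13, 0.992, -0.0]
contact_force: [-2.2, 2.0, 4.6]
gripper_width: -0.001
```

```bash
python3 -m creep '[[0,0,0,0,0,0.001,0],[0,0,0,0,0,0,0]]'; python3 -m creep '[[0,0,0,0,0,0.001,0],[0,0,0,0,0,0,0]]';python3 -m creep '[[0,0,0,0,0,0.001,0],[0,0,0,0,0,0,0]]'
```

```text
time: 4.82
tool_pos: [0.5721, -0.2375, 0.0958]
tool_rot: [0.0, 0.13, 0.992, -0.0]
contact_force: [-2.7, 2.6, 5.0]
gripper_width: -0.002
time: 4.98
tool_pos: [0.5722, -0.2375, 0.0948]
tool_rot: [0.0, 0.13, 0.992, -0.0]
contact_force: [-2.5, 2.4, 5.1]
gripper_width: -0.0
time: 5.15
tool_pos: [0.5722, -0.2375, 0.0939]
tool_rot: [0.0, 0.13, 0.992, -0.0]
contact_force: [-2.6, 2.2, 7.8]
gripper_width: 0.003
```

```bash
python3 -m creep '[[0,0,0,0,0,0.001,0],[0,0,0,0,0,0,0]]'; python3 -m creep '[[0,0,0,0,0,0.0007,0],[0,0,0,0,0,0,0]]'
```

```text
time: 5.32
tool_pos: [0.5722, -0.2375, 0.093]
tool_rot: [0.0, 0.13, 0.992, -0.0]
contact_force: [-2.8, 2.2, 7.3]
gripper_width: 0.0
time: 5.48
tool_pos: [0.5722, -0.2375, 0.0926]
tool_rot: [0.0, 0.13, 0.992, -0.0]
contact_force: [-4.3, 1.9, 7.3]
gripper_width: 0.001
```

```bash
python3 -m creep '[[0,0,0,0,0,0.001,0],[0,0,0,0,0,0,0]]'; python3 -m creep '[[0,0,0,0,0,0.001,0],[0,0,0,0,0,0,0]]'
python3 -c "
from h import *
im=manip.grab_frame('scene'); c=proj('scene',[[.572,-.2366,.1]])[0].astype(int)
im=im[c[1]-50:c[1]+50,c[0]-60:c[0]+60]
cv2.imwrite('pics/p2.png',cv2.resize(im,None,fx=5,fy=5,interpolation=cv2.INTER_CUBIC))
"
```

```text
time: 5.65
tool_pos: [0.5723, -0.2375, 0.0924]
tool_rot: [0.0, 0.13, 0.992, -0.0]
contact_force: [-5.8, 3.2, 11.1]
gripper_width: -0.001
time: 5.82
tool_pos: [0.5725, -0.2376, 0.0924]
tool_rot: [0.0, 0.13, 0.992, -0.0]
contact_force: [-7.2, 4.4, 15.5]
gripper_width: -0.004
```

View pics/p2.png

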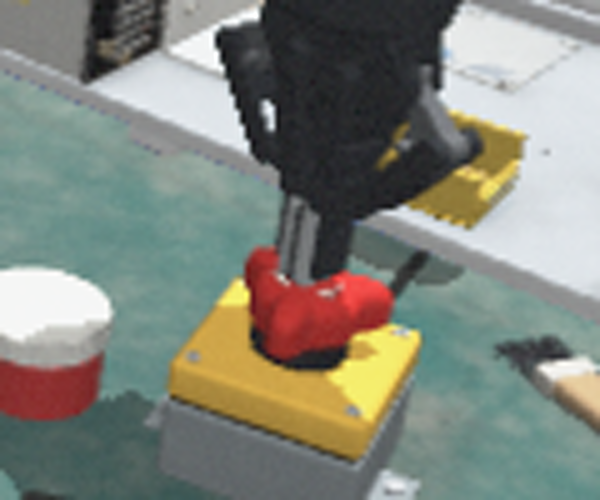

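```bash
python3 -m creep '[[0,0,0,0,0,-0.005,0],[0,0,0,0,0,-0.01,0],[0,0,0,0,0,-0.02,0],[0,0,0,0.015,0.02,-0.006,0],[0,0,0,0.015,0.02,0,0],[0,0,0,0,0,0,0],[0,0,0,0,0,0,0]]'
python3 -c "
from h import *
rel([.572-.0261+.0106,-.2366+.007+.0396,.070])
im=manip.grab_frame('scene'); c=proj('scene',[[.572,-.2366,.1]])[0].astype(int)
im=im[c[1]-50:c[1]+50,c[0]-60:c[0]+60]
cv2.imwrite('pics/p3.png',cv2.resize(im,None,fx=5,fy=5,interpolation=cv2.INTER_CUBIC))
"
```

```text
time: 6.45
tool_pos: [0.5531, -0.1905, 0.1303]
tool_rot: [0.0, 0.129, 0.992, -0.0]
contact_force: [-0.2, 0.4, -0.5]
gripper_width: 0.001
t 6.45 pos [ 0.5531 -0.1905  0.1303] yangle 75.14 z [ 0.001 -0.001 -1.   ] F [-0.2  0.4 -0.5] jaw 0.001 J [-0.46  0.04  1.8  -0.    1.3  -1.77]
shift tool [-0.0031  0.0013  0.0603]
```

View pics/p3.png

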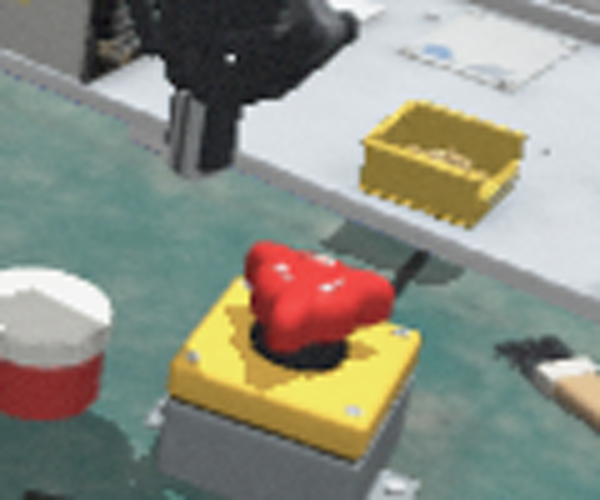

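```bash
cat >> h.py <<'E'
def red(im=None):
    mm=manip.grab_frame('scene') if im is None else im
    h=cv2.cvtColor(mm,cv2.COLOR_BGR2HSV); r=((h[...,0]<8)|(h[...,0]>172))&(h[...,1]>150)&(h[...,2]>90)
    q=r[195:245,350:405]; a=np.argwhere(q); print("red",(a.mean(0)[::-1]+[350,195]).round(2),"top",a[:,0].min()+195,"bottom",a[:,0].max()+195,len(a))
E
python3 -c "
from h import *
red(cv2.imread('pics/scene0.png')); red()
print(proj('scene',[[.572,-.2366,.1],[.572,-.2366,.0928],[.572,-.2366,.09]]))
"
```

```text
red [372.63 216.29] top 206 bottom 226 404
red [371.95 219.26] top 209 bottom 229 399
[[370.89851772 210.91285254]
 [370.36118929 213.85291168]
 [370.15342233 214.98973436]]
```

The head sits 3 px lower in the picture, which matches a 7.2 mm press, so it is latched. Next the fingers go down beside the left lobe.

```bash
python3 -m creep '[[0,0,0,0,0.001,0.02,0],[0,0,0,0,0,0.02,0],[0,0,0,0,0,0.015,0],[0,0,0,0,0,0.005,0],[0,0,0,0,0,0,0]]'
python3 -c "
from h import *
rel([.572-.0261+.0106,-.2366+.007+.0396,.070])
im=manip.grab_frame('scene');red(im); c=proj('scene',[[.572,-.2366,.1]])[0].astype(int)
im=im[c[1]-50:c[1]+50,c[0]-60:c[0]+60]
cv2.imwrite('pics/p4.png',cv2.resize(im,None,fx=5,fy=5,interpolation=cv2.INTER_CUBIC))
"
```

```text
time: 6.97
tool_pos: [0.5524, -0.1902, 0.068]
tool_rot: [-0.002, 0.13, 0.991, 0.001]
contact_force: [-0.4, -0.4, 0.4]
gripper_width: 0.001
t 6.97 pos [ 0.5524 -0.1902  0.068 ] yangle 75.02 z [-0.003  0.002 -1.   ] F [-0.4 -0.4  0.4] jaw 0.001 J [-0.46  0.12  1.83 -0.    1.2  -1.77]
shift tool [-0.0039  0.0013 -0.002 ]
red [371.93 219.3 ] top 209 bottom 229 398
```

View pics/p4.png

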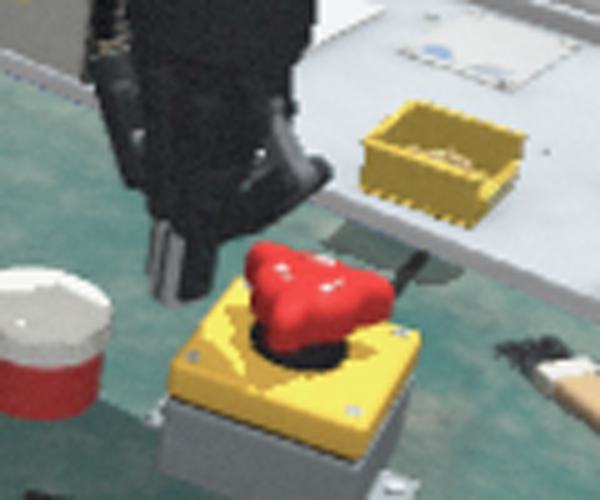

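```bash
python3 -m creep '[[0,0,0,-0.004,0,-0.002,0],[0,0,0,-0.004,0,0,0],[0,0,0,-0.002,0,0,0],[0,0,0,0,0,0,0]]'; python3 -m creep '[[0,0,0,-0.002,0,0,0],[0,0,0,0,0,0,0]]'
python3 -c "
from h import *
rel([.572,-.2366,.070]);red()
from math import *
for c in ((-.018,-.0395),):
  a=radians(3); print(c[0]-(cos(a)*c[0]-sin(a)*c[1]), c[1]-(sin(a)*c[0]+cos(a)*c[1]))
"
```

```text
time: 7.35
tool_pos: [0.5645, -0.1932, 0.0735]
tool_rot: [0.001, 0.13, 0.992, -0.0]
contact_force: [-0.4, -0.2, -0.0]
gripper_width: 0.002
time: 7.52
tool_pos: [0.5655, -0.1933, 0.0724]
tool_rot: [0.0, 0.13, 0.992, -0.0]
contact_force: [0.3, -0.2, -0.1]
gripper_width: 0.003
t 7.52 pos [ 0.5655 -0.1933  0.0724] yangle 75.07 z [ 0.001 -0.    -1.   ] F [ 0.3 -0.2 -0.1] jaw 0.003 J [-0.45  0.14  1.8   0.    1.2  -1.76]
shift tool [-0.0175 -0.0402  0.0025]
red [371.94 219.29] top 209 bottom 229 399
-0.0020919386460139557 0.0008879138351786525
```

```bash
python3 -m creep '[[0,0,3,-0.0021,0.0009,0.001,0],[0,0,3,-0.0021,0.0009,0.001,0],[0,0,3,-0.0021,0.0009,0,0],[0,0,0,0,0,0,0]]'
python3 -c "
from h import *
rel([.572,-.2366,.070]);red()"
python3 -m creep '[[0,0,3,-0.0021,0.0009,0,0],[0,0,3,-0.0021,0.0009,0,0],[0,0,3,-0.0021,0.0009,0,0],[0,0,0,0,0,0,0]]'
python3 -c "
from h import *
rel([.572,-.2366,.070])
im=manip.grab_frame('scene');red(im); c=proj('scene',[[.572,-.2366,.1]])[0].astype(int)
im=im[c[1]-50:c[1]+50,c[0]-60:c[0]+60]
cv2.imwrite('pics/p5.png',cv2.resize(im,None,fx=5,fy=5,interpolation=cv2.INTER_CUBIC))
"
```

```text
time: 7.9
tool_pos: [0.572, -0.1924, 0.07]
tool_rot: [-0.0, 0.208, 0.978, 0.0]
contact_force: [0.1, 0.2, -0.4]
gripper_width: 0.002
t 7.9 pos [ 0.572  -0.1924  0.07  ] yangle 66.03 z [-0.  0. -1.] F [ 0.1  0.2 -0.4] jaw 0.002 J [-0.45  0.15  1.79  0.    1.2  -1.6 ]
shift tool [-0.018  -0.0404  0.    ]
red [371.91 219.31] top 209 bottom 229 399
time: 8.28
tool_pos: [0.5787, -0.1929, 0.0701]
tool_rot: [-0.0, 0.283, 0.959, 0.0]
contact_force: [0.3, -0.5, 0.6]
gripper_width: -0.001
t 8.28 pos [ 0.5787 -0.1929  0.0701] yangle 57.09 z [-0.  0. -1.] F [ 0.3 -0.5  0.6] jaw -0.001 J [-0.44  0.17  1.77 -0.    1.2  -1.44]
shift tool [-0.0181 -0.0403  0.0001]
red [372.15 219.53] top 208 bottom 229 394
```

View pics/p5.png

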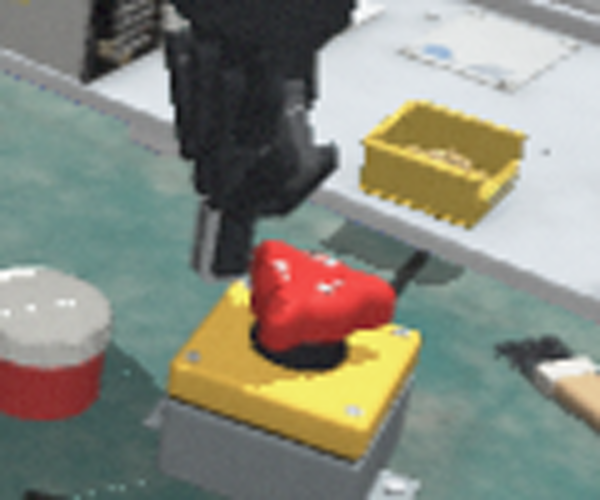

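```bash
python3 -m creep '[[0,0,0,0.003,0,0,0],[0,0,0,0,-0.003,0,0],[0,0,0,0,-0.003,0,0],[0,0,0,0,0,0,0]]'
python3 -m creep '[[0,0,0,-0.002,0,0,0],[0,0,0,-0.002,0,0,0],[0,0,3,-0.0019,0.0009,0,0],[0,0,3,-0.0019,0.0009,0,0],[0,0,3,-0.0019,0.0009,0,0],[0,0,0,0,0,0,0]]'
python3 -c "
from h import *
rel([.572,-.2366,.070])
im=manip.grab_frame('scene');red(im); c=proj('scene',[[.572,-.2366,.1]])[0].astype(int)
im=im[c[1]-50:c[1]+50,c[0]-60:c[0]+60]
cv2.imwrite('pics/p6.png',cv2.resize(im,None,fx=5,fy=5,interpolation=cv2.INTER_CUBIC))
"
```

```text
time: 8.67
tool_pos: [0.5724, -0.1966, 0.0701]
tool_rot: [-0.0, 0.283, 0.959, 0.0]
contact_force: [-0.8, 0.3, 0.2]
gripper_width: -0.001
time: 9.17
tool_pos: [0.5832, -0.1994, 0.0703]
tool_rot: [0.0, 0.358, 0.934, 0.0]
contact_force: [0.4, 3.1, 0.9]
gripper_width: 0.001
t 9.17 pos [ 0.5832 -0.1994  0.0703] yangle 48.04 z [ 0.001  0.001 -1.   ] F [0.4 3.1 0.9] jaw 0.001 J [-0.45  0.18  1.76  0.    1.2  -1.29]
shift tool [-0.0166 -0.0352  0.0002]
red [372.26 219.75] top 208 bottom 227 396
```

View pics/p6.png

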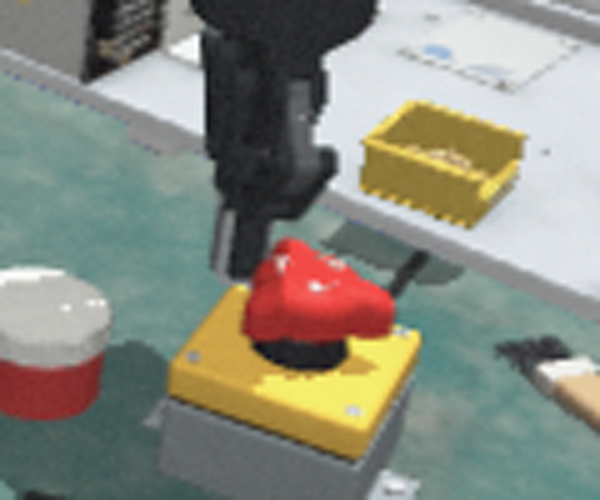

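The lobe (about 285,250) has begun to turn ahead of the fingertips (235,270), with light contact. I continue.

```bash
python3 -m creep '[[0,0,3,-0.0019,0.0008,0,0],[0,0,3,-0.0019,0.0008,0,0],[0,0,3,-0.0019,0.0008,0,0],[0,0,0,0,0,0,0]]'
python3 -c "
from h import *
rel([.572,-.2366,.070]);red()"
python3 -m creep '[[0,0,3,-0.0019,0.0008,0,0],[0,0,3,-0.0019,0.0008,0,0],[0,0,0,0,0,0,0]]'
python3 -c "
from h import *
rel([.572,-.2366,.070])
im=manip.grab_frame('scene');red(im); c=proj('scene',[[.572,-.2366,.1]])[0].astype(int)
im=im[c[1]-50:c[1]+50,c[0]-60:c[0]+60]
cv2.imwrite('pics/p7.png',cv2.resize(im,None,fx=5,fy=5,interpolation=cv2.INTER_CUBIC))
"
```

```text
time: 9.55
tool_pos: [0.5886, -0.2021, 0.0702]
tool_rot: [0.0, 0.43, 0.903, 0.0]
contact_force: [0.9, 1.2, 1.1]
gripper_width: -0.0
t 9.55 pos [ 0.5886 -0.2021  0.0702] yangle 39.09 z [ 0.001 -0.    -1.   ] F [0.9 1.2 1.1] jaw -0.0 J [-0.45  0.19  1.74  0.    1.21 -1.13]
shift tool [-0.0163 -0.0346  0.0002]
red [372.25 217.12] top 205 bottom 225 407
time: 9.85
tool_pos: [0.592, -0.2041, 0.0701]
tool_rot: [0.0, 0.476, 0.879, 0.0]
contact_force: [0.4, 1.8, 0.0]
gripper_width: 0.002
t 9.85 pos [ 0.592  -0.2041  0.0701] yangle 33.12 z [ 0.  0. -1.] F [0.4 1.8 0. ] jaw 0.002 J [-0.45  0.2   1.73  0.    1.21 -1.03]
shift tool [-0.0163 -0.0345  0.0001]
red [371.81 217.2 ] top 206 bottom 225 402
```

View pics/p7.png

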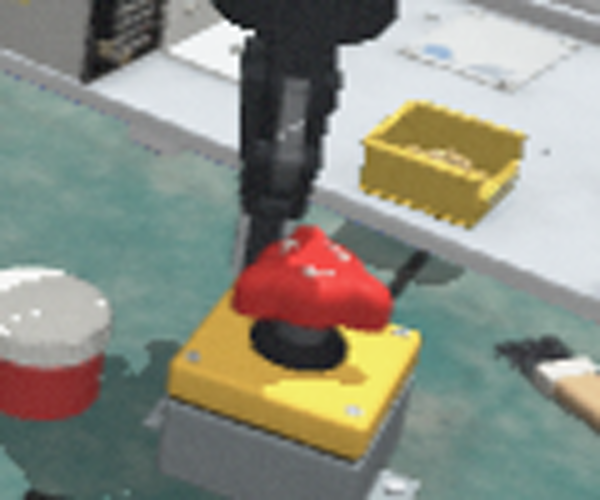

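The head has sprung out: it is about 3 px higher and the stem and collar show at (300,340). Now I back the fingers off the way they came.

```bash
python3 -m creep '[[0,0,-3,0.0018,-0.0008,0,0],[0,0,-6,0.0036,-0.0018,0,0],[0,0,-6,0.0036,-0.0018,0,0],[0,0,-6,0.0036,-0.0015,0,0],[0,0,-6,0.0036,-0.001,0,0],[0,0,-6,0.0036,-0.001,0,0],[0,0,-6,0.0036,0,0,0],[0,0,-3,0.006,0.01,0,0],[0,0,0,0.004,0.015,0,0],[0,0,0,0,0,0,0]]'
python3 -c "
from h import *
rel([.572,-.2366,.070])
im=manip.grab_frame('scene');red(im); c=proj('scene',[[.572,-.2366,.1]])[0].astype(int)
im=im[c[1]-50:c[1]+50,c[0]-60:c[0]+60]
cv2.imwrite('pics/p8.png',cv2.resize(im,None,fx=5,fy=5,interpolation=cv2.INTER_CUBIC))
"
```

```text
time: 10.73
tool_pos: [0.5656, -0.1659, 0.0698]
tool_rot: [-0.0, 0.129, 0.992, 0.0]
contact_force: [0.1, 0.6, 0.4]
gripper_width: 0.001
t 10.73 pos [ 0.5656 -0.1659  0.0698] yangle 75.15 z [-0.001  0.001 -1.   ] F [0.1 0.6 0.4] jaw 0.001 J [-0.41  0.12  1.82  0.    1.2  -1.72]
shift tool [-0.0243 -0.0667 -0.0003]
red [372.65 216.35] top 206 bottom 226 406
```

View pics/p8.png

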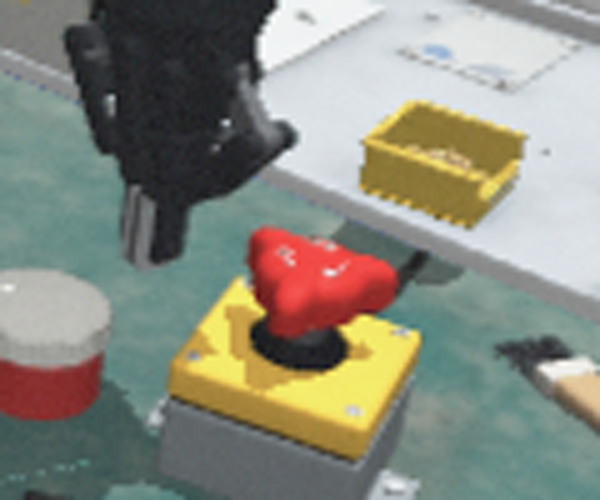

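The head is back at its starting place (372.65, 216.35 against 372.63, 216.29) and the fingers are clear. Next is the reset button.

```bash
python3 -m creep '[[0,0,0,0,0,-0.02,0],[0,0,0,0,0,-0.03,0],[0,0,0,0.005,0.02,-0.01,0],[0,0,0,0.01,0.039,0,0],[0,0,0,0.011,0.04,0,0],[0,0,0,0.011,0.04,0,0],[0,0,0,0.011,0.04,0,0],[0,0,0,0.011,0.04,0,0],[0,0,0,0.011,0.04,0,0],[0,0,0,0.011,0.04,0,0],[0,0,0,0.011,0.04,0,0],[0,0,0,0.011,0.04,0,0],[0,0,0,0.007,0.02,0,0],[0,0,0,0,0,0,0],[0,0,0,0,0,0,0]]'
python3 -c "
from h import *
rel([.563,.2495,.09])
im=manip.grab_frame('top');cv2.imwrite('pics/tt.png',im)
im=manip.grab_frame('scene');red(im); c=proj('scene',[[.563,.2495,.073]])[0].astype(int)
im=im[c[1]-50:c[1]+50,c[0]-60:c[0]+60]
cv2.imwrite('pics/p9.png',cv2.resize(im,None,fx=5,fy=5,interpolation=cv2.INTER_CUBIC))
"
```

```text
time: 12.03
tool_pos: [0.5626, 0.2469, 0.13]
tool_rot: [0.0, 0.129, 0.992, -0.0]
contact_force: [-0.0, -0.6, 0.2]
gripper_width: 0.0
t 12.03 pos [0.5626 0.2469 0.13  ] yangle 75.21 z [ 0.    -0.001 -1.   ] F [-0.  -0.6  0.2] jaw 0.0 J [ 0.29  0.11  1.73 -0.    1.31 -1.02]
shift tool [0.0003 0.0027 0.04  ]
red [372.65 216.32] top 206 bottom 226 404
```

View pics/p9.png

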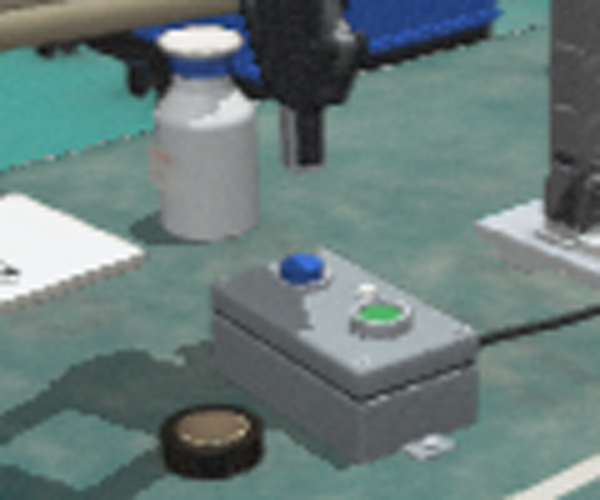

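View pics/tt.png

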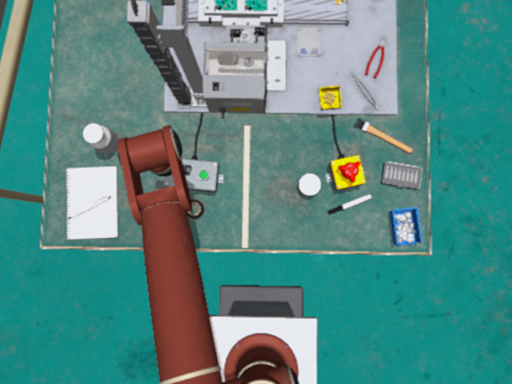

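Fingers (303,150) hang above the blue cap (302,268).

```bash
python3 -m creep '[[0,0,0,0,0.002,0.015,0],[0,0,0,0,0,0.02,0],[0,0,0,0,0,0.015,0],[0,0,0,0,0,0.005,0],[0,0,0,0,0,0.003,0],[0,0,0,0,0,0,0]]';python3 -m creep '[[0,0,0,0,0,0.002,0],[0,0,0,0,0,0.001,0],[0,0,0,0,0,0,0]]';python3 -m creep '[[0,0,0,0,0,0.001,0],[0,0,0,0,0,0.001,0],[0,0,0,0,0,0,0]]'
```

```text
time: 12.63
tool_pos: [0.5633, 0.2468, 0.0722]
tool_rot: [-0.0, 0.131, 0.991, -0.0]
contact_force: [-1.0, -1.6, 3.2]
gripper_width: -0.008
time: 12.88
tool_pos: [0.5644, 0.2478, 0.0704]
tool_rot: [0.001, 0.13, 0.992, 0.0]
contact_force: [0.0, -1.5, 3.8]
gripper_width: 0.003
time: 13.13
tool_pos: [0.5643, 0.248, 0.0679]
tool_rot: [0.001, 0.13, 0.992, 0.0]
contact_force: [2.4, -2.7, 3.7]
gripper_width: 0.002
```

```bash
python3 -m creep '[[0,0,0,0,0,0.001,0],[0,0,0,0,0,0.001,0],[0,0,0,0,0,0,0]]';python3 -m creep '[[0,0,0,0,0,0.001,0],[0,0,0,0,0,0,0]]';python3 -m creep '[[0,0,0,0,0,0.001,0],[0,0,0,0,0,0,0],[0,0,0,0,0,0,0]]'
```

```text
time: 13.38
tool_pos: [0.5644, 0.2481, 0.067]
tool_rot: [0.001, 0.13, 0.992, 0.0]
contact_force: [0.4, -3.2, 10.2]
gripper_width: -0.002
time: 13.55
tool_pos: [0.5644, 0.2481, 0.0669]
tool_rot: [0.001, 0.13, 0.992, 0.0]
contact_force: [-1.8, -4.0, 14.4]
gripper_width: 0.001
time: 13.8
tool_pos: [0.5644, 0.2481, 0.0669]
tool_rot: [0.001, 0.13, 0.992, 0.0]
contact_force: [-4.7, -5.4, 19.3]
gripper_width: 0.005
```

Hard stop at z = 0.067 m, which is 6 mm in. Lift off now.

```bash
python3 -m creep '[[0,0,0,0,0,-0.006,0],[0,0,0,0,0,-0.012,0],[0,0,0,0,0,-0.03,0],[0,0,0,0,0,-0.04,0],[0,0,0,0,0.02,-0.03,0],[0,0,0,0,0.041,0,0],[0,0,0,0,0.041,0,0],[0,0,0,0,0.041,0,0],[0,0,0,0,0,0,0],[0,0,0,0,0,0,0],[0,0,0,0,0,0,0]]'
python3 - <<'E'
from h import *
a=manip.grab_frame('scene');t=manip.grab_frame('top')
red(a);cv2.imwrite('pics/fs.png',a);cv2.imwrite('pics/ft.png',t)
for n,im,o,rs in (("scene",a,cv2.imread('pics/scene0.png'),[("blue",(205,145,235,165),(100,130)),("green",(222,155,250,175),(45,80))]),("top",t,cv2.imread('pics/top0.png'),[("blue",(160,150,190,190),(100,130)),("green",(192,160,215,190),(45,80))])):
  for l,(x0,y0,x1,y1),(h0,h1) in rs:
    for i in (o,im):
      h=cv2.cvtColor(i[y0:y1,x0:x1],cv2.COLOR_BGR2HSV);m=cv2.inRange(h,(h0,120 if l=="blue" else 100,80),(h1,255,255));p=np.argwhere(m)
      print(n,l,len(p),(p.mean(0)[::-1]+[x0,y0]).round(2) if len(p) else None)
for n in ("grease_pot","marker_pen","tape_roll"):
    for d in manip.cut_out(n,"top")[:1]: print(n,np.round(d["rect"]),np.argwhere(d["pixels"]).mean(0)[::-1].round(1))
cv2.imwrite("pics/fin.png",np.vstack([cv2.resize(a[130:300,180:410],(780,290),interpolation=cv2.INTER_CUBIC),cv2.resize(t[100:230,150:385],(780,300),interpolation=cv2.INTER_CUBIC)]))
rel([0,0,0])
E
```

```text
time: 14.72
tool_pos: [0.5989, 0.3862, 0.1797]
tool_rot: [-0.001, 0.13, 0.992, -0.001]
contact_force: [-0.3, -0.3, 0.1]
gripper_width: 0.002
red [372.66 216.3 ] top 206 bottom 226 405
scene blue 40 [219.55 156.28]
scene blue 39 [219.59 156.21]
scene green 18 [235.5  165.11]
scene green 18 [235.5  165.11]
top blue 51 [176.59 171.75]
top blue 50 [176.52 171.7 ]
top green 53 [203.21 174.28]
top green 53 [203.21 174.28]
grease_pot [298. 175. 318. 194.] [308.3 184.3]
marker_pen [331. 195. 370. 215.] [345.3 205.6]
tape_roll [182. 200. 207. 217.] [193.5 208.5]
t 14.97 pos [0.6    0.3851 0.1815] yangle 74.99 z [ 0.  0. -1.] F [ 0.8 -0.3 -0.2] jaw -0.001 J [ 0.47  0.29  1.44  0.    1.42 -0.84]
shift tool [ 0.4798 -0.5274  0.1814]
```

View pics/fin.png

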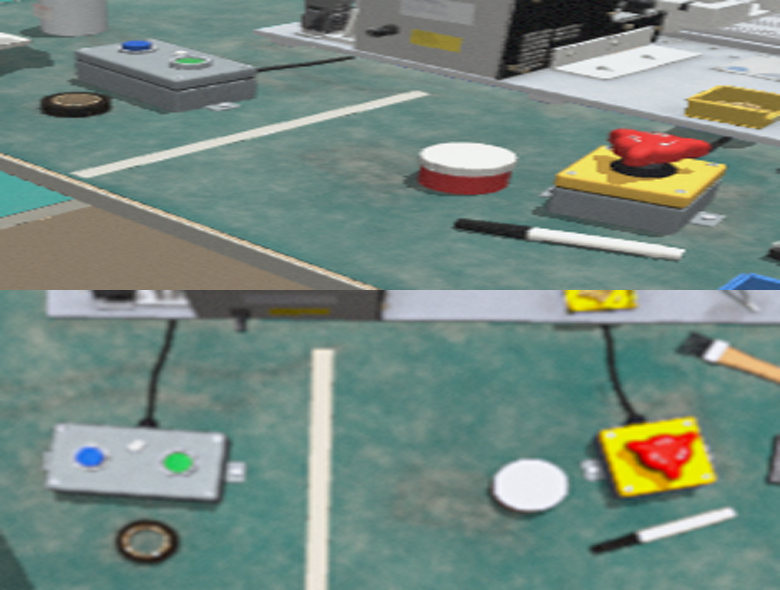

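The picture shows everything as at the start: head out, both buttons out, and the pot, pen and tape in place.

```bash
python3 -c "
from plant import manip
print(manip.job_done())"
```

```text
the job is handed in; nothing more can be done
None
```

The shift check is done and handed in at about 15 s of the 51 s allowed; no verdict is reported.

- **Emergency stop press:** I pressed the head to its hard stop with the shut fingers and lifted off. It stayed in by itself, sitting 3 px lower in the scene picture, which matches about 7.2 mm. The stop came at a TCP height of 92.4 mm, about 1.6 mm lower than the stated geometry gives.
- **Emergency stop release:** I pushed one lobe clockwise from the side with the shut fingertips, never gripping the head. It sprang out, and after I backed off it returned to its starting position to within 0.1 px.
- **Reset:** I pressed the blue button to its hard stop at 67 mm, which is 6 mm in. The peak force read there was about 19 N upward. It came back out to its starting image position.
- **Left alone:** The green button's pixels are unchanged, and the pot and tape masks sit within 0.5 px of the first picture. The pen's mask centre differed by 3.6 px. I put that down to the segmentation, because the pen looks unmoved in the picture and the arm never went near it.

The last force reading was near zero, with the arm clear of everything.

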